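# Level the counter shelf and hold the level on it

## Robot

A 7-joint arm with a two-finger parallel gripper is mounted at the origin on the work surface. World frame = base frame: x ahead of the robot, y to its left, z up, the work surface at z = 0. Lengths are in m, angles in rad, forces in N, time in s.
With the tool pointing down it reaches from about 0.425 to 0.95 m from the base axis. Payload 4.7 kg.
Tool frame: the origin (TCP) lies midway between the tips of the shut fingers; the grasp point (between the pads) lies 19 mm behind it; z points along the fingers, y is the line along which they close (so a half turn about z gives the same grasp; the last joint's range is limited). The gripper opens to 87 mm and grips with 3 to 60 N. Pads are 19 mm wide; open, the fingers measure 117 mm over their backs; the gripper's body (75 mm by 190 mm) begins 51 mm behind the grasp point.
Start: joints at [1.148, 0.469, -0.049, 1.532, 0.024, 1.141, -0.082], TCP at [0.259, -0.623, 0.223] pointing down, gripper open.
Joint ranges: [-2.59, 2.59], [-0.33, 1.99], [-1.39, 1.29], [0.1, 2.45], [-1.04, 4.18], [0.21, 1.99], [-2.66, 2.66]. Speed limits (rad/s): [2.57, 2.57, 3.14, 3.14, 3.14, 3.14, 3.14].

## Interface

Orientations are given as a unit quaternion [w, x, y, z].
In Python, from plant import arm gives the robot as it stands. The module is installed in compiled form; this text tells all that it offers.
- The arm moves only by the tool servo_tool, never from a script. Its arguments are lists of equal length, an entry for each row: "claw": the closure in counts, from 0 (fully open) to 255 (shut); "xyz": the shift along the tool's x, y, z in m, a list of three; "delta_rot": the turn, a rotation vector about the tool's x, y, z in rad, a list of three. A call has 1 to 5 rows; each row is the pose to reach, as a shift and turn from the pose commanded when the call began, along the tool's axes at that moment; what a row does not reach only later rows make up. A row lasts 1/10 s, in which the tool goes at most 50 mm and 8.59 degrees, less where a joint would pass 70% of its speed; a pose out of reach is approached as far as the arm can. A call with a gripper value outside its range is refused whole. The fingers move at their own pace and stop on an object; "squeeze" is the grip in N (left out, the last holds). Time passes only in rows, so rows that repeat a pose let the fingers close. It gives the time, the measured TCP pose, the force, the opening and the grip force at its end, in the units of the state.
- arm.get_obs(): the state, without advancing time (a new reading comes with each control period).
- arm.snapshot(name): name is "side" or "top" or "wrist"; returns (picture, depth): 400x640x3 uint8, blue, green, red; 400x640 float32, m along the optical axis (not along the pixel's ray), 0 where there is no reading.
- arm.camera_model(name): a dict with "intrinsics" (3x3 intrinsics, pixels), "xyz" and "orientation" of the camera in the world; the wrist camera has in their place "T_tool_cam" (4x4, takes a point from camera to tool coordinates, whose origin is the TCP and whose axes are the flange's). Camera axes: x right, y down, z forward; pixel columns grow to the right and rows downward; lengths in m; the calibration is good to about 2 mm. A picture is of the moment at which its call begins: read the wrist's pose just before it. camera_model takes no time and is no camera call.
- arm.sign_off(): hands the job in; it is judged then, once.
The state is a dict: "t": time; "joints": joint angles; "dq": joint speeds; "joint_efforts": joint torques, N m; "ee_pos": TCP position; "tcp_rot": TCP orientation; "wrist_force": force on the tool from outside, world axes, zero at the start; "torque": the same for the moment, N m; "grip_width": opening from 0.0 (shut) to 1.0 (fully open); "grip_force": force on a finger pad.
Only numpy, scipy, OpenCV 4.12 (cv2) and the standard library are available. Lean on these libraries where they do the work, as an engineer would, in place of code of your own. Each camera call takes 0.05 s, during which the arm holds its last target. There are 200 camera calls.

## Task

The little wooden counter shelf stands low at its adjustable foot. Lay the yellow spirit level down lengthwise along the middle of the shelf board and let go of it, then turn the foot's red knob until the bubble rests between the two black lines of the vial. Last, press the level down firmly on the board and finish while still pressing it, with the bubble still between the lines; leave the other things on the counter where they stand.

Things in the scene. Friction and masses are not known exactly. Their poses are not given: they have to be found in the camera images.
- level: yellow spirit level, a bar 200 mm long (own x), 26 mm wide (own y), 38 mm high (own z), about 300 g, black end caps. Origin at the centre of its underside. It starts flat on the counter, clear to the left of the shelf, at any slant between along and across the robot's view. Grip it across its 26 mm width. On its top, in the middle, is a green vial window 54 mm long with a pale bubble and two black lines across it. Which end points which way does not matter.
- bubble (a joint): where the pale bubble (16 mm long) stands along the level's own x, in m from the middle of the vial; 0 = centred, limits -0.016 and 0.016. The black lines stand 11 mm either side of the middle, so the bubble lies between them when it is within 3 mm of 0. It floats to the higher end, about 0.8 mm for each milliradian of tilt, and takes about one and a half seconds to come to rest. It tells about the board only while the level lies on it.
- pad_a (a point): centre of the thin black rubber finger pad on the level's top, 62 mm from its middle towards own +x; a good place to press with the shut fingertips
- pad_b (a point): the same on the other side, 62 mm from the middle towards own -x
- board: the shelf's wooden board, 170 mm deep (own x), 300 mm long (own y), 16 mm thick. Origin at the middle of its top face, about 75 mm above the counter. Own +y points to the end on fixed legs, where it hinges (135 mm from the middle); the end at own -y rests on the adjustable foot and starts 7 to 17 milliradians low. Nothing stands on it. It takes a press of 25 N without giving.
- foot_knob (a joint): turning angle of the foot's red wing knob, in rad, limits -0.9 to 2.8; it starts within 0.2 of 0. Growing = turned anticlockwise seen from above = raises the foot end, by about 10 milliradians of board tilt for each rad (about 8 mm of bubble for each rad), so 0.7 to 1.7 rad anticlockwise is needed. The reading at which the board is level differs every time. Stiff enough (0.15 N m) to stay where it is left.
- knob_grip (a point): middle of the knob's red grip bar, on the upright turning axis, 200 mm from the board's middle along the board's own -y, about 98 mm above the counter. The bar is 46 mm long (the point's own y; in line with the board's own y when the knob reads 0), 14 mm wide (the point's own x) and rises 14 mm above and 18 mm below this point, where it stands on a black disc 42 mm across.
- mug: bystander: blue mug, 82 mm across, 95 mm high; origin under its centre
- bowl: bystander: terracotta bowl, 120 mm across, 55 mm high; origin under its centre
- jar: bystander: amber jar with brass lid, 70 mm across, 100 mm high; origin under its centre
- flask: bystander: green bottle, 70 mm across, 200 mm high; origin under its centre
- dish: bystander: small white dish, 100 mm across, 30 mm high; origin under its centre
- screwdriver: bystander: blue-handled screwdriver lying on the counter
- coaster: bystander: cork slab, 95 x 95 x 12 mm; origin under its centre
Things that resemble listed ones, but are neither listed nor needed, are in the scene too. There is more than one size of the level; the job needs the largest.

How it is judged:
On the way, in this order (a step that is already met when the one before it is completed fails the run):
1. the spirit level lies lengthwise on the board, let go, and its bubble shows the slope (contact force between level and board above 1 N and angle between the x axis of level and the y axis of board, either way round below 0.15 rad and x of level in the frame of board between -0.03 and 0.03 m and y of level in the frame of board between -0.045 and 0.045 m and z of level in the frame of board between -0.003 and 0.004 m and angle between level's own z axis and vertical below 0.05 rad and contact force between the fingers and level below 0.2 N and not (value of joint bubble between -0.0045 and 0.0045 m) and linear speed of level below 0.02 m/s), for 0.3 s.
2. the knob has been turned and the bubble rests between the lines, the level lying free on the board (contact force between level and board above 1 N and angle between the x axis of level and the y axis of board, either way round below 0.15 rad and x of level in the frame of board between -0.03 and 0.03 m and y of level in the frame of board between -0.045 and 0.045 m and z of level in the frame of board between -0.003 and 0.004 m and angle between level's own z axis and vertical below 0.05 rad and contact force between the fingers and level below 0.2 N and value of joint bubble between -0.003 and 0.003 m and velocity of joint bubble between -0.004 and 0.004 m/s and value of joint foot_knob above 0.2 rad), for 0.3 s.
At the end, for the whole second after the job is handed in: The level lies flat and lengthwise (within 0.15 rad) on the board, its middle within 30 mm across and 45 mm along of the board's middle, the bubble within 3 mm of centre, and the robot's fingers still press it with over 4 N, so that over 6 N bears between level and board (contact force between level and board above 1 N and angle between the x axis of level and the y axis of board, either way round below 0.15 rad and x of level in the frame of board between -0.03 and 0.03 m and y of level in the frame of board between -0.045 and 0.045 m and z of level in the frame of board between -0.003 and 0.004 m and angle between level's own z axis and vertical below 0.05 rad and value of joint bubble between -0.003 and 0.003 m and contact force between level and board above 6 N and contact force between the fingers and level above 4 N); the arm keeps its last pose, push and grip.
It fails at once if one of the seven bystanders is pushed more than 30 mm from its place (distance of any of mug, bowl, jar, flask, dish, screwdriver, coaster from where it was at the start of the episode above 0.03 m).
It fails at once if a standing bystander is tipped over (angle between any of mug, bowl, jar, flask, dish, coaster's own z axis and vertical above 0.4 rad).
It also fails if it takes over 69 s, if anything falls off the work surface, if the arm or the gripper's body presses on something with over 40 N, if the wrist force passes 120 N, or if a joint passes its speed limit or range.

## Working session

There is one attempt and no reset: what is moved stays moved. The work goes in short steps, Python scripts to look and compute and a tool call to move; the robot and the scene stay as the last step left them, time stands still between calls to the robot, and variables do not carry over. Pictures are saved under pics/ and viewed, at most 11 in all, crops included, and the job is handed in when it is done.

Besides the shell and the picture viewer there is one more tool, called after "Call:" as name(argument=value, ...) on one line, values as JSON. servo_tool: Moves the arm, as the interface text tells. Its arguments: {"type":"object","properties":{"claw":{"type":"array"},"xyz":{"type":"array"},"delta_rot":{"type":"array"},"squeeze":{"type":"number"}},"required":["claw","xyz","delta_rot"]}

```bash
mkdir -p pics
cat > h.py <<'E'
import numpy as np, cv2
from scipy.spatial.transform import Rotation as R
from plant import arm
def q2R(q): return R.from_quat([q[1],q[2],q[3],q[0]]).as_matrix()
def cam(name,o=None):
    m=arm.camera_model(name); K=np.array(m['intrinsics'])
    if name=='wrist':
        o=o or arm.get_obs(); T=np.eye(4); T[:3,:3]=q2R(o['tcp_rot']); T[:3,3]=o['ee_pos']
        T=T@np.array(m['T_tool_cam']); return K,T[:3,:3],T[:3,3]
    return K,q2R(m['orientation']),np.array(m['xyz'])
def snap(name):
    c=cam(name); im,d=arm.snapshot(name); return im,d,c
def cloud(d,c):
    K,Rm,t=c; v,u=np.mgrid[:d.shape[0],:d.shape[1]]
    P=np.stack([(u-K[0,2])/K[0,0]*d,(v-K[1,2])/K[1,1]*d,d],-1)
    return P@Rm.T+t
E
python3 - <<'E'
from h import *
for n in ['top','side']:
    im,d,c=snap(n); cv2.imwrite(f'pics/{n}0.png',im); np.savez(f'{n}0.npz',im=im,d=d,K=c[0],R=c[1],t=c[2]); print(n,c)
o=arm.get_obs();print(o)
E
```

```text
top (array([[416.27522035,   0.        , 326.6351016 ],
       [  0.        , 416.27522035, 198.05149095],
       [  0.        ,   0.        ,   1.        ]]), array([[ 0.00193505, -0.99664306,  0.08184661],
       [-0.99999559, -0.00174423,  0.00240295],
       [-0.00225212, -0.0818509 , -0.99664204]]), array([0.44141097, 0.03224515, 1.38889686]))
side (array([[413.91237848,   0.        , 317.87141689],
       [  0.        , 413.91237848, 198.12744397],
       [  0.        ,   0.        ,   1.        ]]), array([[-0.78524339, -0.38048733,  0.48848973],
       [-0.61906355,  0.46666404, -0.63165259],
       [ 0.01237522, -0.7984072 , -0.60199069]]), array([-0.09097552,  0.89291144,  0.88835139]))
{'t': 0.1, 'joints': array([ 1.14810615,  0.4693666 , -0.04856951,  1.53354643,  0.02410718,
        1.14098376, -0.08228104]), 'dq': array([ 3.32767307e-06, -2.50668146e-04, -5.56655001e-04, -4.56652519e-03,
        4.81068961e-04, -2.36266174e-03,  1.73503289e-03]), 'joint_efforts': array([ 1.37928009e-04, -5.09171963e+01, -8.15607514e-02, -2.36828864e+01,
       -6.15047221e-02,  3.44560028e-02,  6.34715866e-05]), 'ee_pos': array([ 0.25878903, -0.62285696,  0.22161224]), 'tcp_rot': array([-8.34365961e-04,  9.80675636e-01,  1.95638850e-01, -2.05211157e-04]), 'wrist_force': array([ 0.11513915, -0.35968737, -0.69842378]), 'torque': array([-0.01065463,  0.00375788, -0.01291184]), 'grip_force': 0.0, 'grip_width': 0.9939846253976882}
```

View pics/top0.png

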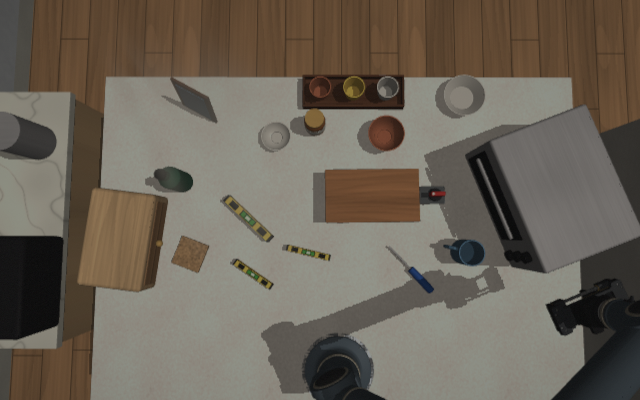

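View pics/side0.png

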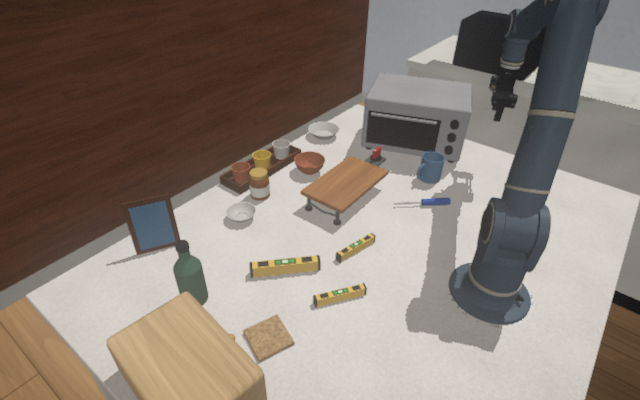

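The top view shows the large level at about (247,218), the board at (372,195) and the red knob at (437,195). The small levels at (252,274) and (307,252) are decoys. The oven stands to the right, and the mug is at (466,252).

Run:
```python
from h import *
z=np.load('top0.npz'); im=z['im'];c=(z['K'],z['R'],z['t']);P=cloud(z['d'],c)
v,u=np.mgrid[:400,:640]
def rep(n,m):
    p=P[m]; r=cv2.minAreaRect((p[:,:2]*1000).astype(np.float32)); print(n,m.sum(),'z',np.median(p[:,2]).round(4),r); print(cv2.boxPoints(r).round())
rep('level',(abs(u-247)<32)&(abs(v-218)<30)&(P[...,2]>.03)&(P[...,2]<.05))
bm=(abs(u-370)<62)&(abs(v-195)<40)&(P[...,2]>.06)&(P[...,2]<.085)&(u<424)
bm=cv2.morphologyEx(bm.astype(np.uint8),cv2.MORPH_OPEN,np.ones((7,7)))>0
rep('board',bm)
p=P[bm];A=np.c_[p,np.ones(len(p))];print(np.linalg.lstsq(np.c_[p[:,:2],np.ones(len(p))],p[:,2],rcond=None)[0])
b=im.astype(int);km=(b[...,2]>120)&(b[...,1]<70)&(abs(u-437)<15)&(abs(v-195)<20)
rep('knob',km);print(np.ptp(P[km][:,2]),P[km].mean(0))
for n,uu,vv in [('mug',466,252),('oven',520,190),('bowl',386,133),('shaft disc',428,195)]: print(n,P[vv,uu])
```

```text
level 511 z 0.0389 ((485.43798828125, 292.35821533203125), (199.0156707763672, 27.000946044921875), 47.155635833740234)
[[408. 229.]
 [428. 210.]
 [563. 356.]
 [543. 374.]]
board 4941 z 0.074 ((558.8975219726562, -116.41738891601562), (170.22216796875, 314.1900939941406), 0.161289781332016)
[[ 473.   40.]
 [ 474. -274.]
 [ 644. -273.]
 [ 644.   41.]]
[-0.00125863  0.01550156  0.07632482]
knob 5 z 0.1087 ((562.7033081054688, -312.8108215332031), (27.316791534423828, 0.35983148217201233), 89.10555267333984)
[[ 562. -326.]
 [ 563. -326.]
 [ 563. -299.]
 [ 563. -299.]]
0.004609462265243058 [ 0.56272973 -0.31375821  0.10945231]
mug [ 0.37713517 -0.42585434  0.00059417]
oven [ 0.55975211 -0.50373868  0.233461  ]
bowl [ 0.77504048 -0.16402295  0.00851604]
shaft disc [ 0.56040586 -0.28785118  0.06570649]
```

Run:
```python
from h import *
v,u=np.mgrid[:400,:640]
for n in ['top','side']:
    z=np.load(n+'0.npz');P=cloud(z['d'],(z['K'],z['R'],z['t']))
    m=(P[...,2]>.12)&(P[...,2]<.26)&(P[...,1]<-.3)&(P[...,0]>.3)&(P[...,0]<.9)
    if n=='top': m&=(u>440)&(v<275)
    p=P[m]
    for a in np.arange(.32,.82,.04):
        s=p[abs(p[:,0]-a)<.01]
        if len(s)>5: print(n,a.round(2),len(s),np.percentile(s[:,1],[99,97,90]).round(3),s[:,2].min().round(2))
    if n=='top': print((P[z['im'].sum(-1)>=0].shape), P[250:256,464:470,2].max(), P[235:270,445:490,2].max()); mm=(P[...,2]>.05)&(abs(u-463)<25)&(abs(v-252)<18); print('mug',P[mm].mean(0),np.ptp(P[mm],axis=0))
```

```text
top 0.36 429 [-0.527 -0.528 -0.532] 0.12
top 0.4 662 [-0.531 -0.532 -0.535] 0.12
top 0.44 931 [-0.483 -0.49  -0.518] 0.14
top 0.48 961 [-0.467 -0.475 -0.503] 0.14
top 0.52 958 [-0.451 -0.459 -0.487] 0.13
top 0.56 945 [-0.437 -0.445 -0.472] 0.13
top 0.6 976 [-0.42  -0.43  -0.456] 0.14
top 0.64 943 [-0.406 -0.413 -0.44 ] 0.13
top 0.68 913 [-0.423 -0.424 -0.427] 0.12
top 0.72 637 [-0.464 -0.478 -0.5  ] 0.23
top 0.76 328 [-0.564 -0.572 -0.589] 0.23
top 0.8 49 [-0.658 -0.661 -0.665] 0.23
(256000, 3) 1.388896856515156 1.388896856515156
mug [ 0.38038527 -0.4009466   0.0934111 ] [0.10279322 0.48314479 1.33878668]
side 0.32 92 [-1.053 -1.054 -1.059] 0.15
side 0.36 250 [-0.522 -0.525 -0.529] 0.12
side 0.4 280 [-0.525 -0.526 -0.53 ] 0.12
side 0.44 482 [-0.479 -0.485 -0.513] 0.12
side 0.48 445 [-0.463 -0.472 -0.498] 0.12
side 0.52 439 [-0.449 -0.453 -0.482] 0.12
side 0.56 419 [-0.429 -0.437 -0.465] 0.12
side 0.6 426 [-0.414 -0.422 -0.451] 0.12
side 0.64 406 [-0.402 -0.407 -0.436] 0.12
side 0.68 376 [-0.417 -0.419 -0.421] 0.12
side 0.72 233 [-0.467 -0.481 -0.525] 0.12
side 0.76 207 [-0.575 -0.585 -0.621] 0.12
side 0.8 181 [-0.674 -0.688 -1.058] 0.12
```

Call:
servo_tool(claw=[0,0,0,0,0], xyz=[[0,0,-0.03],[0,0,-0.08],[0,0,-0.12],[0,0,-0.13],[0,0,-0.13]], delta_rot=[[0,0,0],[0,0,-0.1],[0,0,-0.2],[0,0,-0.3],[0,0,-0.43]])

```text
t: 0.6
ee_pos: [0.2595, -0.6241, 0.3554]
tcp_rot: [0.002, 0.915, 0.403, 0.0]
wrist_force: [-0.4, -1.0, -0.6]
grip_width: 0.999
grip_force: 0.0
```

Call:
servo_tool(claw=[0,0,0,0,0], xyz=[[0.05,-0.007,0],[0.098,-0.014,0],[0.146,-0.021,0],[0.195,-0.028,0],[0.244,-0.035,0]], delta_rot=[[0,0,0],[0,0,0],[0,0,0],[0,0,0],[0,0,0]])

```text
t: 1.1
ee_pos: [0.3997, -0.4186, 0.3522]
tcp_rot: [-0.0, 0.916, 0.4, -0.0]
wrist_force: [1.4, -0.8, -0.2]
grip_width: 1.002
grip_force: 0.0
```

Call:
servo_tool(claw=[0,0,0,0,0], xyz=[[0.05,-0.007,0],[0.098,-0.014,0],[0.146,-0.021,0],[0.195,-0.028,0],[0.244,-0.035,0]], delta_rot=[[0,0,0],[0,0,0],[0,0,0],[0,0,0],[0,0,0]])

```text
t: 1.6
ee_pos: [0.5397, -0.216, 0.3523]
tcp_rot: [-0.0, 0.916, 0.4, -0.0]
wrist_force: [1.2, 0.3, 0.2]
grip_width: 1.005
grip_force: 0.0
```

Call:
servo_tool(claw=[0,0,0,0,0], xyz=[[0.032,-0.038,0],[0.064,-0.076,0],[0.096,-0.114,0],[0.128,-0.152,0.02],[0.16,-0.19,0.04]], delta_rot=[[0,0,0],[0,0,0],[0,0,0],[0,0,0],[0,0,0]])

```text
t: 2.1
ee_pos: [0.5089, 0.0241, 0.315]
tcp_rot: [0.0, 0.916, 0.4, 0.001]
wrist_force: [0.5, 0.8, -0.6]
grip_width: 0.999
grip_force: 0.0
```

Call:
servo_tool(claw=[0,0,0,0,0], xyz=[[0.032,-0.038,0.02],[0.064,-0.076,0.04],[0.096,-0.114,0.06],[0.128,-0.152,0.08],[0.16,-0.19,0.1]], delta_rot=[[0,0,0],[0,0,0],[0,0,0],[0,0,0],[0,0,0]])

```text
t: 2.6
ee_pos: [0.4801, 0.2537, 0.2209]
tcp_rot: [0.0, 0.916, 0.4, -0.0]
wrist_force: [1.1, -0.3, -0.5]
grip_width: 0.996
grip_force: 0.0
```

Call:
servo_tool(claw=[0,0,0], xyz=[[0.02,-0.014,0.01],[0.02,-0.014,0.01],[0.02,-0.014,0.01]], delta_rot=[[0,0,0],[0,0,0],[0,0,0]])

```text
t: 2.9
ee_pos: [0.4837, 0.2764, 0.2112]
tcp_rot: [0.0, 0.916, 0.401, -0.001]
wrist_force: [0.3, -0.9, 0.4]
grip_width: 1.0
grip_force: 0.0
```

```bash
cat >> h.py <<'E'
def tool():
    o=arm.get_obs(); return np.array(o['ee_pos']),q2R(o['tcp_rot'])
E
python3 - <<'E'
from h import *
im,d,c=snap('wrist'); cv2.imwrite('pics/w1.png',im); P=cloud(d,c)
m=(P[...,2]>.03)&(P[...,2]<.046)&(np.hypot(P[...,0]-.485,P[...,1]-.292)<.12)
p=P[m];r=cv2.minAreaRect((p[:,:2]*1000).astype(np.float32));print(m.sum(),r,cv2.boxPoints(r).round(),np.median(p[:,2]))
t,Rm=tool();print(t,Rm)
print('to centre',Rm.T@(np.r_[np.array(r[0])/1000,.0]-t))
E
```

```text
4964 ((487.4273986816406, 295.5697937011719), (198.81692504882812, 26.113340377807617), 47.13890838623047) [[410. 232.]
 [429. 214.]
 [565. 360.]
 [545. 377.]] 0.0385854964500518
[0.48426072 0.27551186 0.21161095] [[ 6.80211216e-01  7.33016102e-01 -3.09407610e-04]
 [ 7.33015465e-01 -6.80211088e-01 -1.09768811e-03]
 [-1.01508555e-03  5.19859202e-04 -9.99999350e-01]]
to centre [ 0.01707159 -0.01143241  0.21158782]
```

View pics/w1.png

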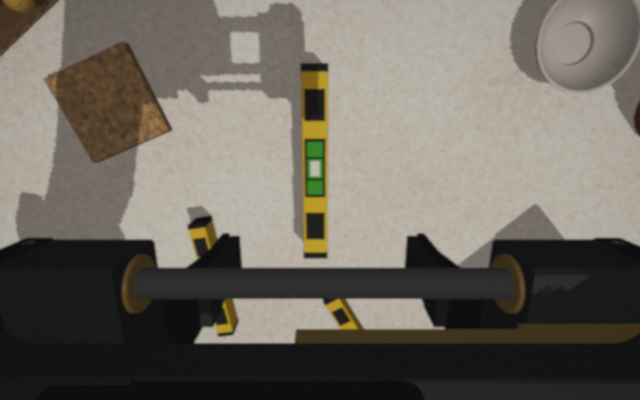

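The wrist view shows the level at image centre (315,160), parallel to the finger plane normal, with clear space on both sides. I descend and grip.

Call:
servo_tool(claw=[0,0,0,0,0], xyz=[[0.017,-0.0115,0.05],[0.017,-0.0115,0.1],[0.017,-0.0115,0.15],[0.017,-0.0115,0.19],[0.017,-0.0115,0.202]], delta_rot=[[0,0,0],[0,0,0],[0,0,0],[0,0,0],[0,0,0]])

```text
t: 3.45
ee_pos: [0.4855, 0.2927, 0.0061]
tcp_rot: [0.001, 0.917, 0.399, -0.004]
wrist_force: [-1.0, -0.2, 0.1]
grip_width: 1.002
grip_force: 0.0
```

Call:
servo_tool(claw=[100,255,255,255,255], xyz=[[0,0,0],[0,0,0],[0,0,0],[0,0,0],[0,0,0]], delta_rot=[[0,0,0],[0,0,0],[0,0,0],[0,0,0],[0,0,0]], squeeze=30)

```text
t: 3.95
ee_pos: [0.4879, 0.2972, 0.0112]
tcp_rot: [-0.0, 0.916, 0.4, 0.001]
wrist_force: [0.2, -0.8, 0.1]
grip_width: 0.632
grip_force: 0.0
```

Call:
servo_tool(claw=[255,255,255,255,255], xyz=[[0,0,0],[0,0,0],[0,0,0],[0,0,0],[0,0,0]], delta_rot=[[0,0,0],[0,0,0],[0,0,0],[0,0,0],[0,0,0]])

```text
t: 4.45
ee_pos: [0.4876, 0.2964, 0.0099]
tcp_rot: [0.0, 0.916, 0.4, 0.0]
wrist_force: [0.8, -1.5, 1.9]
grip_width: 0.295
grip_force: 30.0
```

Call:
servo_tool(claw=[255,255,255,255,255], xyz=[[0,0,0],[0,0,-0.02],[0,0,-0.06],[0,0,-0.1],[0,0,-0.14]], delta_rot=[[0,0,0],[0,0,0],[0,0,0],[0,0,0],[0,0,-0.1]])

```text
t: 4.95
ee_pos: [0.4859, 0.2968, 0.1504]
tcp_rot: [-0.0, 0.894, 0.447, -0.001]
wrist_force: [1.6, -0.9, -2.9]
grip_width: 0.294
grip_force: 30.0
```

Call:
servo_tool(claw=[255,255,255,255,255], xyz=[[-0.028,0.03,0],[-0.057,0.061,0],[-0.085,0.091,0],[-0.114,0.122,0],[-0.142,0.152,0]], delta_rot=[[0,0,-0.07],[0,0,-0.13],[0,0,-0.2],[0,0,-0.26],[0,0,-0.32]])

```text
t: 5.45
ee_pos: [0.522, 0.0903, 0.1491]
tcp_rot: [-0.0, 0.812, 0.584, -0.001]
wrist_force: [0.4, -0.5, -3.2]
grip_width: 0.292
grip_force: 30.0
```

Run:
```python
from h import *
t,Rm=tool();print(t,R.from_matrix(Rm).as_euler('zyx'))
print(Rm.T@(np.array([.559,-.113,.15])-t), np.degrees(np.arctan2(Rm[1,0],Rm[0,0])))
```

```text
[0.5219718  0.09029482 0.14913234] [-1.24661264e+00 -1.55493296e-03  3.14158724e+00]
[-0.18091108  0.09985466 -0.00092414] 71.42566368328826
```

Call:
servo_tool(claw=[255,255,255,255,255], xyz=[[-0.036,0.02,0],[-0.072,0.04,0],[-0.108,0.06,0],[-0.145,0.08,0],[-0.18,0.1,0]], delta_rot=[[0,0,-0.07],[0,0,-0.13],[0,0,-0.2],[0,0,-0.26],[0,0,-0.328]])

```text
t: 5.95
ee_pos: [0.5589, -0.1121, 0.1491]
tcp_rot: [-0.001, 0.706, 0.708, -0.0]
wrist_force: [1.0, -0.3, -3.4]
grip_width: 0.296
grip_force: 30.0
```

Call:
servo_tool(claw=[255,255], xyz=[[0,0,0],[0,0,0]], delta_rot=[[0,0,0],[0,0,0]])

```text
t: 6.15
ee_pos: [0.5589, -0.1116, 0.1488]
tcp_rot: [-0.001, 0.708, 0.706, -0.0]
wrist_force: [-0.8, 1.1, -3.5]
grip_width: 0.298
grip_force: 30.0
```

Run:
```python
from h import *
t,Rm=tool();print(t,np.degrees(np.arctan2(Rm[1,0],Rm[0,0])))
im,d,c=snap('wrist'); cv2.imwrite('pics/w2.png',im); P=cloud(d,c)
im2,_,_=snap('side');cv2.imwrite('pics/s2.png',im2)
m=(P[...,2]>.06)&(P[...,2]<.09)&(P[...,1]<.1)
m=cv2.morphologyEx(m.astype(np.uint8),cv2.MORPH_OPEN,np.ones((5,5)))>0
p=P[m];print(m.sum(),p.min(0),p.max(0))
for y in np.arange(-.1,.08,.02):
    s=p[abs(p[:,1]-y)<.004]
    if len(s):print(y.round(2),np.percentile(s[:,0],[1,99]).round(4),np.median(s[:,2]).round(4))
```

```text
[ 0.55887274 -0.11155117  0.14877401] 89.87213400102989
45327 [ 0.47325443 -0.21298565  0.06941696] [0.64551114 0.03026031 0.07800592]
-0.1 [0.4775 0.6431] 0.0735
-0.08 [0.4772 0.6428] 0.0737
-0.06 [0.4767 0.6424] 0.0741
-0.04 [0.4764 0.6417] 0.0743
-0.02 [0.4766 0.6416] 0.0746
0.0 [0.4758 0.6409] 0.0749
0.02 [0.4762 0.6406] 0.0751
```

View pics/w2.png

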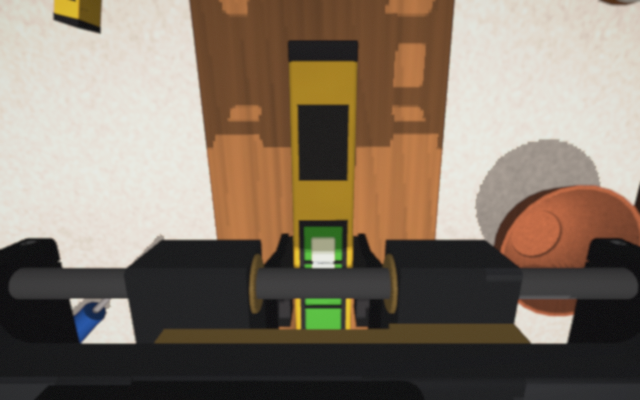

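The wrist view shows the level held straight and centred over the board, with its end at (323,45) and board edges at about x=200 and 445 px. I lower it.

Call:
servo_tool(claw=[255,255,255,255,255], xyz=[[-0.005,0,0.02],[-0.005,0,0.045],[-0.005,0,0.056],[-0.005,0,0.061],[-0.005,0,0.063]], delta_rot=[[0,0,0],[0,0,0],[0,0,0],[0,0,0],[0,0,0]])

```text
t: 6.75
ee_pos: [0.5599, -0.1146, 0.0869]
tcp_rot: [-0.0, 0.706, 0.708, 0.0]
wrist_force: [-0.6, 0.1, -2.6]
grip_width: 0.297
grip_force: 30.0
```

Call:
servo_tool(claw=[255,255,255], xyz=[[0,0,0.001],[0,0,0.0015],[0,0,0.0015]], delta_rot=[[0,0,0],[0,0,0],[0,0,0]])

```text
t: 7.05
ee_pos: [0.5602, -0.1157, 0.086]
tcp_rot: [0.001, 0.707, 0.707, 0.0]
wrist_force: [0.4, -0.2, -2.3]
grip_width: 0.295
grip_force: 30.0
```

Call:
servo_tool(claw=[255,255,255], xyz=[[0,0,0.001],[0,0,0.0015],[0,0,0.0015]], delta_rot=[[0,0,0],[0,0,0],[0,0,0]])

```text
t: 7.35
ee_pos: [0.5598, -0.1158, 0.084]
tcp_rot: [0.0, 0.707, 0.707, 0.0]
wrist_force: [0.6, -0.7, -1.9]
grip_width: 0.299
grip_force: 30.0
```

Call:
servo_tool(claw=[255,160,130,100,80], xyz=[[0,0,0.0006],[0,0,0.0006],[0,0,0.0006],[0,0,0.0006],[0,0,0.0006]], delta_rot=[[0,0,0],[0,0,0],[0,0,0],[0,0,0],[0,0,0]])

```text
t: 7.85
ee_pos: [0.5599, -0.1156, 0.0834]
tcp_rot: [0.0, 0.707, 0.708, 0.0]
wrist_force: [0.7, -0.4, -1.0]
grip_width: 0.556
grip_force: 0.0
```

Call:
servo_tool(claw=[80,80,80,80,80], xyz=[[0,0,0],[0,0,-0.02],[0,0,-0.06],[0,0,-0.1],[0,0,-0.14]], delta_rot=[[0,0,0],[0,0,0],[0,0,0],[0,0,0],[0,0,0]])

```text
t: 8.35
ee_pos: [0.5594, -0.1155, 0.2247]
tcp_rot: [-0.0, 0.707, 0.708, -0.0]
wrist_force: [0.4, 0.0, -0.1]
grip_width: 0.68
grip_force: 0.0
```

Call:
servo_tool(claw=[80,80,80,80,80], xyz=[[-0.03,0,0],[-0.06,0,0],[-0.09,0,0],[-0.1,0,0],[-0.1,0,0]], delta_rot=[[0,0,0],[0,0,0],[0,0,0],[0,0,0],[0,0,0]])

```text
t: 8.85
ee_pos: [0.5594, -0.2171, 0.2228]
tcp_rot: [-0.0, 0.708, 0.706, -0.0]
wrist_force: [0.5, 0.5, -0.1]
grip_width: 0.685
grip_force: 0.0
```

Call:
servo_tool(claw=[80,80,80,80,80], xyz=[[-0.03,0,0],[-0.06,0,0],[-0.09,0,0],[-0.1,0,0],[-0.1,0,0]], delta_rot=[[0,0,0],[0,0,0],[0,0,0],[0,0,0],[0,0,0]])

```text
t: 9.35
ee_pos: [0.56, -0.3152, 0.2229]
tcp_rot: [-0.0, 0.707, 0.707, 0.0]
wrist_force: [0.0, 0.5, 0.1]
grip_width: 0.688
grip_force: 0.0
```

Run:
```python
from h import *
t,Rm=tool();print(t,np.degrees(np.arctan2(Rm[1,0],Rm[0,0])))
im,d,c=snap('wrist'); cv2.imwrite('pics/w3.png',im); np.savez('w3.npz',im=im,d=d,K=c[0],R=c[1],t=c[2])
P=cloud(d,c)
m=(P[...,2]>.1)&(P[...,2]<.125)&(P[...,1]<.1)&(abs(P[...,0]-.56)<.03)&(P[...,1]>-.25)
p=P[m];r=cv2.minAreaRect((p[:,:2]*1000).astype(np.float32));print(m.sum(),r,np.median(p[:,2]))
b=im.astype(int);km=(b[...,2]>90)&(b[...,1]<50)&(b[...,0]<60)&(P[...,2]>.08)&(P[...,2]<.13)&(P[...,1]<-.25)
p=P[km];print(km.sum(),p.mean(0) if len(p) else '')
top=km&(P[...,2]>.105); p=P[top]; print(cv2.minAreaRect((p[:,:2]*1000).astype(np.float32)) if len(p) else '')
```

```text
[ 0.55996079 -0.31519162  0.22288884] 90.02143143483964
2687 ((559.8419799804688, -189.77365112304688), (26.01790428161621, 54.584224700927734), 0.0879736989736557) 0.11023257901533873
580 [ 0.56347732 -0.30593355  0.10640654]
((563.2803344726562, -304.4613342285156), (13.035552024841309, 42.03422927856445), 0.5820633172988892)
```

View pics/w3.png

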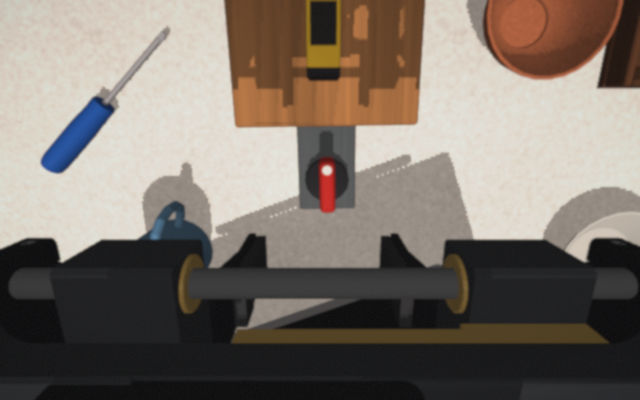

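Run:
```python
from h import *
z=np.load('w3.npz');P=cloud(z['d'],(z['K'],z['R'],z['t']));im=z['im'];print(z['t'],z['R'][:,2])
for v in list(range(112,132,4))+list(range(132,222,4)): print(v,im[v,327],P[v,327].round(4))
for v in (170,180,190):
  print(v,[ (u,P[v,u].round(3).tolist()) for u in (308,312,318,324,330,334,338,344)])
```

```text
[ 0.56030131 -0.24097345  0.38536034] [-2.62208168e-04 -2.65515118e-01 -9.64106661e-01]
112 [ 67 113 174] [ 0.5639 -0.2428  0.0696]
116 [ 66 113 173] [ 0.5639 -0.2464  0.0703]
120 [ 67 113 173] [ 0.5639 -0.2499  0.0718]
124 [ 64 106 158] [ 0.5639 -0.2535  0.0703]
128 [89 89 89] [ 0.564  -0.2573  0.0667]
132 [61 61 60] [ 0.564  -0.2611  0.0656]
136 [59 59 58] [ 0.564  -0.2648  0.0646]
140 [59 58 57] [ 0.5641 -0.2686  0.0651]
144 [58 57 57] [ 0.5641 -0.2722  0.0662]
148 [57 58 57] [ 0.5641 -0.2762  0.0641]
152 [58 58 57] [ 0.5641 -0.2801  0.0636]
156 [48 49 69] [ 0.5641 -0.2838  0.0646]
160 [20 21 90] [ 0.5638 -0.2833  0.0947]
164 [ 74  79 161] [ 0.5637 -0.285   0.1063]
168 [213 221 227] [ 0.5637 -0.2881  0.1079]
172 [213 221 227] [ 0.5637 -0.2915  0.1081]
176 [ 76  83 202] [ 0.5637 -0.2948  0.1089]
180 [ 42  47 199] [ 0.5637 -0.2986  0.1073]
184 [ 41  48 199] [ 0.5637 -0.302   0.1075]
188 [ 42  48 199] [ 0.5637 -0.3055  0.1076]
192 [ 42  49 200] [ 0.5638 -0.3094  0.1061]
196 [ 42  47 200] [ 0.5638 -0.3124  0.1082]
200 [ 43  49 201] [ 0.5638 -0.316   0.1082]
204 [ 43  49 202] [ 0.5638 
[... 257 characters left out ...]
5, -0.295, 0.076]), (318, [0.556, -0.29, 0.105]), (324, [0.561, -0.29, 0.107]), (330, [0.566, -0.29, 0.108]), (334, [0.57, -0.291, 0.103]), (338, [0.574, -0.296, 0.075]), (344, [0.58, -0.296, 0.075])]
180 [(308, [0.546, -0.305, 0.076]), (312, [0.55, -0.305, 0.076]), (318, [0.556, -0.305, 0.074]), (324, [0.561, -0.298, 0.108]), (330, [0.566, -0.298, 0.108]), (334, [0.57, -0.299, 0.103]), (338, [0.575, -0.305, 0.074]), (344, [0.58, -0.305, 0.074])]
190 [(308, [0.546, -0.315, 0.075]), (312, [0.55, -0.315, 0.075]), (318, [0.555, -0.315, 0.074]), (324, [0.561, -0.307, 0.107]), (330, [0.566, -0.307, 0.107]), (334, [0.57, -0.308, 0.105]), (338, [0.575, -0.315, 0.075]), (344, [0.58, -0.315, 0.075])]
```

The wrist view shows the level lying straight on the board, with its end at (323,75). The red bar runs from (327,160) to (327,212), centred at about (0.5635,-0.3055). I take the bubble reading from the top and side cameras, and go down to the knob.

Call:
servo_tool(claw=[80,80,80,80,80], xyz=[[0.01,0.0035,0.03],[0.01,0.0035,0.07],[0.01,0.0035,0.11],[0.01,0.0035,0.135],[0.01,0.0035,0.1415]], delta_rot=[[0,0,0],[0,0,0],[0,0,0],[0,0,0],[0,0,0]])

```text
t: 9.9
ee_pos: [0.5619, -0.3017, 0.079]
tcp_rot: [-0.003, 0.705, 0.709, -0.0]
wrist_force: [-0.5, 0.5, 0.1]
grip_width: 0.689
grip_force: 0.0
```

```bash
cat > bub.py <<'E'
from h import *
def proj(c,X):
    K,Rm,t=c; p=K@(Rm.T@(X-t)); return p[:2]/p[2]
def strip(n,im,c,xc=.560,yc=-.117,z=.1115,out=None):
    # rectify the level's top to 0.5mm/px
    w=[(xc-.02,yc-.11),(xc+.02,yc-.11),(xc+.02,yc+.11),(xc-.02,yc+.11)]
    src=np.float32([proj(c,np.array([a,b,z])) for a,b in w]); dst=np.float32([[0,80],[0,0],[440,0],[440,80]])
    return cv2.warpPerspective(im,cv2.getPerspectiveTransform(src,dst),(440,80),flags=cv2.INTER_CUBIC)
if __name__=='__main__':
    import sys
    o=arm.get_obs();print(o['joints'].round(3),o['ee_pos'],o['wrist_force'])
    out=[]
    for n in ['top','side']:
        im,d,c=snap(n); s=strip(n,im,c); out.append(s)
    cv2.imwrite(sys.argv[1],cv2.resize(np.vstack(out),(800,291)))
E
python3 bub.py pics/b1.png
```

```text
[ 0.864  0.645 -0.627  1.724  0.453  0.929  0.058] [ 0.56194337 -0.30169057  0.07897705] [-0.48163539  0.50137391  0.12839602]
```

View pics/b1.png

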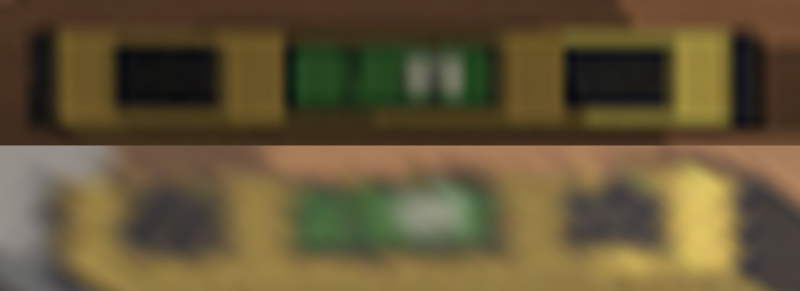

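The rectified strips show the bubble at about x=435 px with the window centre at about 392 px. That is about 11.8 mm towards the board's +y end, so about 1.47 rad of turn is needed.

Call:
servo_tool(claw=[255,255,255,255,255], xyz=[[0,0,0],[0,0,0],[0,0,0],[0,0,0],[0,0,0]], delta_rot=[[0,0,0],[0,0,0],[0,0,0],[0,0,0],[0,0,0]], squeeze=35)

```text
t: 10.5
ee_pos: [0.5635, -0.3059, 0.0822]
tcp_rot: [0.0, 0.707, 0.707, 0.0]
wrist_force: [1.1, 0.4, 0.4]
grip_width: 0.319
grip_force: 0.0
```

Call:
servo_tool(claw=[255,255,255,255,255], xyz=[[0,0,0],[0,0,0],[0,0,0],[0,0,0],[0,0,0]], delta_rot=[[0,0,0],[0,0,0],[0,0,0],[0,0,0],[0,0,0]])

```text
t: 11.0
ee_pos: [0.5633, -0.3057, 0.0817]
tcp_rot: [-0.0, 0.707, 0.707, -0.0]
wrist_force: [-0.3, -0.7, -0.2]
grip_width: 0.161
grip_force: 35.0
```

Call:
servo_tool(claw=[255,255,255,255,255], xyz=[[0,0,0],[0,0,0],[0,0,0],[0,0,0],[0,0,0]], delta_rot=[[0,0,-0.1],[0,0,-0.2],[0,0,-0.3],[0,0,-0.4],[0,0,-0.5]])

```text
t: 11.5
ee_pos: [0.5636, -0.3059, 0.0824]
tcp_rot: [0.0, 0.509, 0.861, -0.0]
wrist_force: [-1.7, -1.0, 3.5]
grip_width: 0.16
grip_force: 35.0
```

Run:
```python
from h import *
o=arm.get_obs();print(o['joints'].round(3),o['wrist_force'],o['torque'])
```

```text
[ 0.941  0.679 -0.745  1.714  0.544  0.966  0.491] [-1.70103649 -0.97971939  3.49197534] [ 0.06932978  0.06091532 -0.22730763]
```

Call:
servo_tool(claw=[255,255,255,255,255], xyz=[[0,0,0],[0,0,-0.001],[0,0,-0.001],[0,0,-0.001],[0,0,-0.001]], delta_rot=[[0,0,-0.1],[0,0,-0.2],[0,0,-0.3],[0,0,-0.4],[0,0,-0.5]])

```text
t: 12.0
ee_pos: [0.5635, -0.3064, 0.0837]
tcp_rot: [0.0, 0.28, 0.96, -0.0]
wrist_force: [-2.3, -0.3, 5.6]
grip_width: 0.159
grip_force: 35.0
```

Call:
servo_tool(claw=[255,255,255,255,255], xyz=[[0,0,0],[0,0,-0.001],[0,0,-0.001],[0,0,-0.001],[0,0,-0.001]], delta_rot=[[0,0,-0.1],[0,0,-0.2],[0,0,-0.3],[0,0,-0.3],[0,0,-0.3]])

```text
t: 12.5
ee_pos: [0.5632, -0.3068, 0.0847]
tcp_rot: [-0.0, 0.135, 0.991, -0.001]
wrist_force: [-3.2, -1.0, 6.1]
grip_width: 0.159
grip_force: 35.0
```

Call:
servo_tool(claw=[255,255,255,255,255], xyz=[[0,0,0],[0,0,0],[0,0,0],[0,0,0],[0,0,0]], delta_rot=[[0,0,0],[0,0,0],[0,0,0],[0,0,0],[0,0,0]])

```text
t: 13.0
ee_pos: [0.5632, -0.3068, 0.0847]
tcp_rot: [-0.0, 0.135, 0.991, -0.001]
wrist_force: [-2.6, -0.8, 6.6]
grip_width: 0.158
grip_force: 35.0
```

Call:
servo_tool(claw=[255,255,255,255,255], xyz=[[0,0,0],[0,0,0],[0,0,0],[0,0,0],[0,0,0]], delta_rot=[[0,0,0],[0,0,0],[0,0,0],[0,0,0],[0,0,0]])

```text
t: 13.5
ee_pos: [0.5632, -0.3068, 0.0847]
tcp_rot: [-0.0, 0.135, 0.991, -0.001]
wrist_force: [-2.0, -2.1, 5.7]
grip_width: 0.159
grip_force: 35.0
```

Call:
servo_tool(claw=[255,255,255,255,255], xyz=[[0,0,0],[0,0,0],[0,0,0],[0,0,0],[0,0,0]], delta_rot=[[0,0,0],[0,0,0],[0,0,0],[0,0,0],[0,0,0]])

```text
t: 14.0
ee_pos: [0.5632, -0.3068, 0.0847]
tcp_rot: [-0.0, 0.135, 0.991, -0.001]
wrist_force: [-3.3, -1.9, 5.7]
grip_width: 0.161
grip_force: 35.0
```

```bash
python3 bub.py pics/b2.png
```

```text
[ 1.045  0.749 -0.926  1.706  0.684  1.042  1.183] [ 0.5631859  -0.30678481  0.08471673] [-3.28465256 -1.89291557  5.70886023]
```

View pics/b2.png

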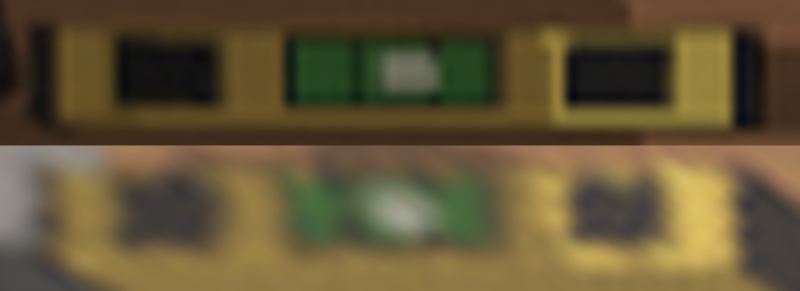

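The bubble is now at about 410 px with the lines' centre at about 396 px, so roughly 4 mm remains. I turn about 0.45 rad more.

Call:
servo_tool(claw=[255,255,255,255,255], xyz=[[0,0,-0.001],[0,0,-0.001],[0,0,-0.002],[0,0,-0.002],[0,0,-0.002]], delta_rot=[[0,0,-0.1],[0,0,-0.2],[0,0,-0.3],[0,0,-0.4],[0,0,-0.45]])

```text
t: 14.6
ee_pos: [0.5633, -0.3074, 0.0864]
tcp_rot: [-0.0, -0.09, 0.996, -0.001]
wrist_force: [-3.0, -2.3, 4.6]
grip_width: 0.16
grip_force: 35.0
```

Call:
servo_tool(claw=[255,255,200,150,100], xyz=[[0,0,0],[0,0,0],[0,0,0],[0,0,0],[0,0,0]], delta_rot=[[0,0,0],[0,0,0],[0,0,0],[0,0,0],[0,0,0]])

```text
t: 15.1
ee_pos: [0.5634, -0.3051, 0.0855]
tcp_rot: [0.0, -0.09, 0.996, 0.0]
wrist_force: [-0.6, -0.4, 0.0]
grip_width: 0.316
grip_force: 0.0
```

Call:
servo_tool(claw=[80,80,80,80,80], xyz=[[0,0,0],[0,0,0],[0,0,0],[0,0,-0.04],[0,0,-0.08]], delta_rot=[[0,0,0],[0,0,0],[0,0,0],[0,0,0],[0,0,0]])

```text
t: 15.6
ee_pos: [0.5626, -0.3054, 0.1655]
tcp_rot: [-0.001, -0.09, 0.996, 0.001]
wrist_force: [0.5, -0.0, 1.1]
grip_width: 0.67
grip_force: 0.0
```

Call:
servo_tool(claw=[120,160,200,255,255], xyz=[[0,0.01,-0.04],[-0.005,0.035,-0.08],[-0.01,0.07,-0.1],[-0.015,0.1,-0.1],[-0.02,0.1255,-0.1]], delta_rot=[[0,0,0.14],[0,0,0.28],[0,0,0.42],[0,0,0.56],[0,0,0.7]])

```text
t: 16.1
ee_pos: [0.5608, -0.1764, 0.267]
tcp_rot: [0.001, 0.259, 0.966, -0.0]
wrist_force: [-0.1, -0.1, 0.2]
grip_width: 0.315
grip_force: 0.0
```

Call:
servo_tool(claw=[255,255,255,255,255], xyz=[[0,0,0],[0,0,0],[0,0,0],[0,0,0],[0,0,0]], delta_rot=[[0,0,0.14],[0,0,0.28],[0,0,0.42],[0,0,0.56],[0,0,0.7]])

```text
t: 16.6
ee_pos: [0.5605, -0.1783, 0.2658]
tcp_rot: [0.0, 0.575, 0.818, -0.0]
wrist_force: [-0.1, 0.3, -0.0]
grip_width: 0.009
grip_force: 0.0
```

Call:
servo_tool(claw=[255,255,255,255,255], xyz=[[0,0,0],[0,0,0],[0,0,0],[0,0,0],[0,0,0]], delta_rot=[[0,0,0.14],[0,0,0.28],[0,0,0.35],[0,0,0.35],[0,0,0.35]])

```text
t: 17.1
ee_pos: [0.5606, -0.1784, 0.2658]
tcp_rot: [0.0, 0.706, 0.708, -0.0]
wrist_force: [-0.8, 0.7, -0.0]
grip_width: -0.0
grip_force: 0.0
```

```bash
cat > wb.py <<'E'
from bub import *
import sys
t,Rm=tool();o=arm.get_obs();print(t,np.degrees(np.arctan2(Rm[1,0],Rm[0,0])),o['joints'].round(2))
im,d,c=snap('wrist'); P=cloud(d,c)
b=im.astype(int)
near=(abs(P[...,0]-.56)<.03)&(abs(P[...,1]+.117)<.035)&(P[...,2]>.1)&(P[...,2]<.13)
g=near&(b[...,1]>b[...,2]*1.3)&(b[...,1]>b[...,0]*1.3)
w=near&(b.min(-1)>110)
for n,m in [('green',g),('bubble',w)]:
    if m.sum(): print(n,m.sum(),np.percentile(P[m][:,1],[1,50,99]).round(4),P[m].mean(0).round(4))
s=strip('wrist',im,c); cv2.imwrite(sys.argv[1],np.vstack([im,cv2.resize(s,(640,116))]))
E
python3 wb.py pics/w4.png
```

```text
[ 0.56055322 -0.17835584  0.26577454] 90.16921098838846 [ 0.83  0.4  -0.79  1.66  0.3   1.21 -0.03]
green 973 [-0.1434 -0.1097 -0.0888] [ 0.5599 -0.1145  0.1146]
bubble 211 [-0.1258 -0.1177 -0.1105] [ 0.5602 -0.1181  0.1155]
```

View pics/w4.png

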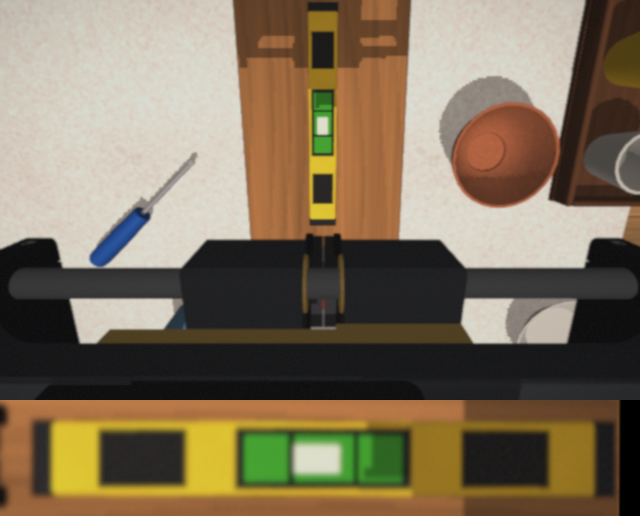

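The wrist view shows the bubble inside the lines but about 2–2.5 mm past centre (strip bubble 317 px, lines' centre 324 px). I go back and turn the knob about 0.27 rad clockwise for margin.

Call:
servo_tool(claw=[80,80,80,80,80], xyz=[[-0.025,0.001,0],[-0.05,0.002,0],[-0.075,0.003,0],[-0.1,0.003,0],[-0.127,0.003,0]], delta_rot=[[0,0,-0.14],[0,0,-0.28],[0,0,-0.42],[0,0,-0.56],[0,0,-0.7]])

```text
t: 17.65
ee_pos: [0.5637, -0.3064, 0.2658]
tcp_rot: [0.0, 0.418, 0.908, 0.0]
wrist_force: [1.1, 0.3, 0.1]
grip_width: 0.376
grip_force: 0.0
```

Call:
servo_tool(claw=[80,80,80,80,80], xyz=[[0,0,0],[0,0,0],[0,0,0],[0,0,0],[0,0,0]], delta_rot=[[0,0,-0.14],[0,0,-0.28],[0,0,-0.42],[0,0,-0.56],[0,0,-0.7]])

```text
t: 18.15
ee_pos: [0.5636, -0.3058, 0.2657]
tcp_rot: [0.0, 0.082, 0.997, 0.0]
wrist_force: [-0.4, -0.0, 0.7]
grip_width: 0.68
grip_force: 0.0
```

Call:
servo_tool(claw=[80,80,80,80,80], xyz=[[0,0,0.02],[0,0,0.05],[0,0,0.08],[0,0,0.1],[0,0,0.1]], delta_rot=[[0,0,-0.14],[0,0,-0.28],[0,0,-0.35],[0,0,-0.35],[0,0,-0.35]])

```text
t: 18.65
ee_pos: [0.5616, -0.3057, 0.1624]
tcp_rot: [-0.003, -0.09, 0.996, 0.002]
wrist_force: [-0.3, -0.0, -0.3]
grip_width: 0.683
grip_force: 0.0
```

Call:
servo_tool(claw=[80,80,80,80,150], xyz=[[0,0,0.03],[0,0,0.06],[0,0,0.078],[0,0,0.08],[0,0,0.08]], delta_rot=[[0,0,0],[0,0,0],[0,0,0],[0,0,0],[0,0,0]])

```text
t: 19.15
ee_pos: [0.5644, -0.3057, 0.0867]
tcp_rot: [0.001, -0.09, 0.996, -0.0]
wrist_force: [-0.6, 0.4, 1.2]
grip_width: 0.652
grip_force: 0.0
```

Call:
servo_tool(claw=[255,255,255,255,255], xyz=[[0,0,0],[0,0,0],[0,0,0],[0,0,0],[0,0,0]], delta_rot=[[0,0,0],[0,0,0],[0,0,0],[0,0,0],[0,0,0]])

```text
t: 19.65
ee_pos: [0.5638, -0.3057, 0.086]
tcp_rot: [0.0, -0.09, 0.996, -0.0]
wrist_force: [0.2, -0.7, 0.0]
grip_width: 0.223
grip_force: 0.0
```

Call:
servo_tool(claw=[255,255,255,255,255], xyz=[[0,0,0],[0,0,0],[0,0,0],[0,0,0],[0,0,0]], delta_rot=[[0,0,0],[0,0,0],[0,0,0],[0,0,0],[0,0,0]])

```text
t: 20.15
ee_pos: [0.5638, -0.3069, 0.0859]
tcp_rot: [0.0, -0.09, 0.996, -0.001]
wrist_force: [0.0, -4.9, 1.0]
grip_width: 0.16
grip_force: 35.0
```

Call:
servo_tool(claw=[255,255,255,255,255], xyz=[[0,0,0],[0,0,0],[0,0,0],[0,0,0],[0,0,0]], delta_rot=[[0,0,0.07],[0,0,0.14],[0,0,0.21],[0,0,0.27],[0,0,0.27]])

```text
t: 20.65
ee_pos: [0.5635, -0.3071, 0.0856]
tcp_rot: [0.0, 0.046, 0.999, -0.001]
wrist_force: [1.0, -5.8, -0.6]
grip_width: 0.159
grip_force: 35.0
```

Call:
servo_tool(claw=[255,200,150,100,80], xyz=[[0,0,0],[0,0,0],[0,0,0],[0,0,0],[0,0,0]], delta_rot=[[0,0,0],[0,0,0],[0,0,0],[0,0,0],[0,0,0]])

```text
t: 21.15
ee_pos: [0.5637, -0.3042, 0.0857]
tcp_rot: [-0.0, 0.044, 0.999, 0.001]
wrist_force: [-0.3, 0.7, -0.4]
grip_width: 0.408
grip_force: 0.0
```

Call:
servo_tool(claw=[80,80,80,80,80], xyz=[[0,0,0],[0,0,0],[0,0,-0.03],[0,0,-0.07],[0,0,-0.11]], delta_rot=[[0,0,0],[0,0,0],[0,0,0],[0,0,0],[0,0,0]])

```text
t: 21.65
ee_pos: [0.5633, -0.3052, 0.1966]
tcp_rot: [-0.0, 0.045, 0.999, 0.001]
wrist_force: [-0.3, -0.6, 0.1]
grip_width: 0.68
grip_force: 0.0
```

Call:
servo_tool(claw=[120,160,200,255,255], xyz=[[0.003,0.02,-0.03],[0.006,0.05,-0.06],[0.009,0.08,-0.07],[0.012,0.11,-0.07],[0.0147,0.125,-0.07]], delta_rot=[[0,0,0.14],[0,0,0.28],[0,0,0.42],[0,0,0.56],[0,0,0.7]])

```text
t: 22.15
ee_pos: [0.5604, -0.1759, 0.2669]
tcp_rot: [0.001, 0.385, 0.923, 0.0]
wrist_force: [0.4, 0.1, 0.1]
grip_width: 0.317
grip_force: 0.0
```

Call:
servo_tool(claw=[255,255,255,255,255], xyz=[[0,0,0],[0,0,0],[0,0,0],[0,0,0],[0,0,0]], delta_rot=[[0,0,0.14],[0,0,0.28],[0,0,0.42],[0,0,0.56],[0,0,0.7]])

```text
t: 22.65
ee_pos: [0.5601, -0.1793, 0.2658]
tcp_rot: [-0.0, 0.68, 0.733, 0.0]
wrist_force: [-0.0, 0.3, 0.1]
grip_width: 0.01
grip_force: 0.0
```

Call:
servo_tool(claw=[255,255,255,255,255], xyz=[[0,0,0],[0,0,0],[0,0,0],[0,0,0],[0,0,0]], delta_rot=[[0,0,0.08],[0,0,0.08],[0,0,0.08],[0,0,0.08],[0,0,0.08]])

```text
t: 23.15
ee_pos: [0.5602, -0.1798, 0.2657]
tcp_rot: [-0.0, 0.707, 0.708, 0.0]
wrist_force: [0.3, 0.8, -0.6]
grip_width: 0.006
grip_force: 0.0
```

Call:
servo_tool(claw=[255,255,255,255,255], xyz=[[0,0,0],[0,0,0],[0,0,0],[0,0,0],[0,0,0]], delta_rot=[[0,0,0],[0,0,0],[0,0,0],[0,0,0],[0,0,0]])

```text
t: 23.65
ee_pos: [0.5603, -0.1798, 0.2658]
tcp_rot: [0.0, 0.707, 0.707, -0.0]
wrist_force: [-0.6, -0.9, 0.6]
grip_width: 0.006
grip_force: 0.0
```

```bash
python3 wb.py pics/w5.png
```

```text
[ 0.56025514 -0.17978766  0.26575117] 90.06098694361957 [ 0.83  0.39 -0.78  1.66  0.29  1.21 -0.02]
green 1002 [-0.144  -0.1138 -0.0885] [ 0.5599 -0.1152  0.1142]
bubble 220 [-0.1245 -0.1164 -0.1084] [ 0.5601 -0.1163  0.115 ]
```

View pics/w5.png

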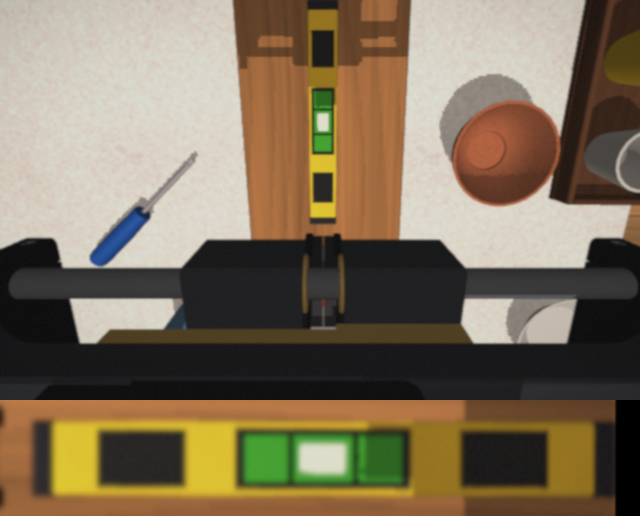

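The bubble is now at about 322 px against the lines' centre at 324.5 px, so about −0.5 mm. Now I press on the foot-side pad.

Call:
servo_tool(claw=[255,255,255,255,255], xyz=[[0,0,0.04],[0,0,0.08],[0,0,0.12],[0,0,0.138],[0,0,0.143]], delta_rot=[[0,0,0],[0,0,0],[0,0,0],[0,0,0],[0,0,0]])

```text
t: 24.2
ee_pos: [0.5586, -0.1796, 0.1202]
tcp_rot: [-0.002, 0.707, 0.708, -0.001]
wrist_force: [-0.0, -0.1, 0.3]
grip_width: 0.003
grip_force: 0.0
```

Call:
servo_tool(claw=[255,255,255,255,255], xyz=[[0,0,0.001],[0,0,0.002],[0,0,0.003],[0,0,0.004],[0,0,0.005]], delta_rot=[[0,0,0],[0,0,0],[0,0,0],[0,0,0],[0,0,0]])

```text
t: 24.7
ee_pos: [0.5606, -0.1799, 0.1184]
tcp_rot: [0.001, 0.707, 0.707, 0.0]
wrist_force: [-0.4, -0.3, -0.4]
grip_width: 0.006
grip_force: 0.0
```

Call:
servo_tool(claw=[255,255,255,255], xyz=[[0,0,0.001],[0,0,0.002],[0,0,0.003],[0,0,0.003]], delta_rot=[[0,0,0],[0,0,0],[0,0,0],[0,0,0]])

```text
t: 25.1
ee_pos: [0.5602, -0.1798, 0.1145]
tcp_rot: [-0.0, 0.707, 0.707, -0.0]
wrist_force: [-0.6, -0.9, -0.0]
grip_width: 0.003
grip_force: 0.0
```

Call:
servo_tool(claw=[255,255,255], xyz=[[0,0,0.001],[0,0,0.001],[0,0,0.001]], delta_rot=[[0,0,0],[0,0,0],[0,0,0]])

```text
t: 25.4
ee_pos: [0.5603, -0.1798, 0.1137]
tcp_rot: [0.0, 0.707, 0.707, -0.0]
wrist_force: [0.2, 0.3, 0.6]
grip_width: 0.01
grip_force: 0.0
```

Call:
servo_tool(claw=[255,255,255], xyz=[[0,0,0.001],[0,0,0.001],[0,0,0.001]], delta_rot=[[0,0,0],[0,0,0],[0,0,0]])

```text
t: 25.7
ee_pos: [0.5605, -0.1799, 0.1131]
tcp_rot: [0.0, 0.707, 0.707, 0.0]
wrist_force: [-0.8, -0.3, 3.3]
grip_width: 0.006
grip_force: 1.5
```

Call:
servo_tool(claw=[255,255,255], xyz=[[0,0,0.001],[0,0,0.001],[0,0,0.001]], delta_rot=[[0,0,0],[0,0,0],[0,0,0]])

```text
t: 26.0
ee_pos: [0.5607, -0.18, 0.1127]
tcp_rot: [0.001, 0.707, 0.707, 0.0]
wrist_force: [-1.3, -0.9, 6.6]
grip_width: 0.007
grip_force: 3.5
```

Call:
servo_tool(claw=[255,255,255,255,255], xyz=[[0,0,0.001],[0,0,0.002],[0,0,0.002],[0,0,0.002],[0,0,0.002]], delta_rot=[[0,0,0],[0,0,0],[0,0,0],[0,0,0],[0,0,0]])

```text
t: 26.5
ee_pos: [0.5612, -0.1801, 0.112]
tcp_rot: [0.001, 0.707, 0.707, 0.0]
wrist_force: [-2.9, -0.5, 14.0]
grip_width: 0.008
grip_force: 6.9
```

Call:
servo_tool(claw=[255,255,255,255,255], xyz=[[0,0,0],[0,0,0],[0,0,0],[0,0,0],[0,0,0]], delta_rot=[[0,0,0],[0,0,0],[0,0,0],[0,0,0],[0,0,0]])

```text
t: 27.0
ee_pos: [0.5612, -0.1801, 0.112]
tcp_rot: [0.001, 0.707, 0.707, -0.0]
wrist_force: [-4.3, -0.3, 13.8]
grip_width: 0.001
grip_force: 6.9
```

Call:
servo_tool(claw=[255,255,255,255,255], xyz=[[0,0,0],[0,0,0],[0,0,0],[0,0,0],[0,0,0]], delta_rot=[[0,0,0],[0,0,0],[0,0,0],[0,0,0],[0,0,0]])

```text
t: 27.5
ee_pos: [0.5612, -0.1801, 0.112]
tcp_rot: [0.001, 0.707, 0.707, -0.0]
wrist_force: [-3.3, 0.1, 13.6]
grip_width: 0.003
grip_force: 6.9
```

Call:
servo_tool(claw=[255,255,255,255,255], xyz=[[0,0,0],[0,0,0],[0,0,0],[0,0,0],[0,0,0]], delta_rot=[[0,0,0],[0,0,0],[0,0,0],[0,0,0],[0,0,0]])

```text
t: 28.0
ee_pos: [0.5612, -0.1801, 0.112]
tcp_rot: [0.001, 0.707, 0.707, 0.0]
wrist_force: [-3.0, -0.5, 12.6]
grip_width: 0.002
grip_force: 6.9
```

```bash
python3 wb.py pics/w6.png; python3 bub.py pics/b6.png; python3 -c "
import cv2,numpy as np
a=cv2.imread('pics/w6.png');b=cv2.resize(cv2.imread('pics/b6.png'),(640,233))
cv2.imwrite('pics/c6.png',np.vstack([cv2.resize(a[:250],(480,188)),cv2.resize(b,(480,175))]))"
```

```text
[ 0.56120515 -0.18013768  0.11197689] 90.04501954975343 [ 0.76  0.55 -0.7   1.82  0.44  0.93 -0.14]
green 3543 [-0.1437 -0.1198 -0.0892] [ 0.5607 -0.1162  0.1132]
bubble 671 [-0.1188 -0.1114 -0.1037] [ 0.5607 -0.1112  0.1142]
[ 0.756  0.547 -0.703  1.823  0.436  0.929 -0.141] [ 0.56117364 -0.18013613  0.11197614] [-3.44310456 -0.49951773 14.42234366]
```

View pics/c6.png

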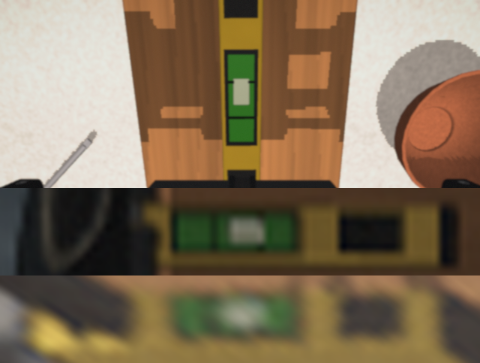

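Under 13 N at the foot-side pad, the foot sags and the bubble shifts to about +5 mm. I move to the hinge-side pad, which has less lever, and press more gently. On the way I check that the bubble returns.

Call:
servo_tool(claw=[255,255,255,255,255], xyz=[[0,0,-0.01],[0,0,-0.03],[0,0,-0.06],[0,0,-0.06],[0,0,-0.06]], delta_rot=[[0,0,0],[0,0,0],[0,0,0],[0,0,0],[0,0,0]])

```text
t: 28.65
ee_pos: [0.5603, -0.1799, 0.17]
tcp_rot: [0.0, 0.707, 0.707, 0.0]
wrist_force: [0.4, -0.6, -1.4]
grip_width: 0.004
grip_force: 0.0
```

Call:
servo_tool(claw=[255,255,255,255,255], xyz=[[0,0,0],[0,0,0],[0,0,0],[0,0,0],[0,0,0]], delta_rot=[[0,0,0],[0,0,0],[0,0,0],[0,0,0],[0,0,0]])

```text
t: 29.15
ee_pos: [0.5602, -0.1797, 0.1695]
tcp_rot: [-0.0, 0.707, 0.708, -0.0]
wrist_force: [-0.5, 0.1, -0.3]
grip_width: 0.008
grip_force: 0.0
```

Call:
servo_tool(claw=[255,255,255,255,255], xyz=[[0,0,0],[0,0,0],[0,0,0],[0,0,0],[0,0,0]], delta_rot=[[0,0,0],[0,0,0],[0,0,0],[0,0,0],[0,0,0]])

```text
t: 29.65
ee_pos: [0.5603, -0.1798, 0.1698]
tcp_rot: [0.0, 0.707, 0.707, 0.0]
wrist_force: [-0.7, 0.4, -0.4]
grip_width: 0.005
grip_force: 0.0
```

Call:
servo_tool(claw=[255,255,255,255,255], xyz=[[0,0,0],[0,0,0],[0,0,0],[0,0,0],[0,0,0]], delta_rot=[[0,0,0],[0,0,0],[0,0,0],[0,0,0],[0,0,0]])

```text
t: 30.15
ee_pos: [0.5603, -0.1798, 0.1698]
tcp_rot: [0.0, 0.707, 0.707, 0.0]
wrist_force: [-0.6, 0.1, 0.1]
grip_width: 0.001
grip_force: 0.0
```

```bash
python3 wb.py pics/w7.png
```

```text
[ 0.56029643 -0.17980767  0.16977073] 90.05575039807235 [ 0.79  0.48 -0.74  1.77  0.37  1.03 -0.09]
green 1988 [-0.1433 -0.1125 -0.0889] [ 0.5602 -0.115   0.1142]
bubble 353 [-0.1237 -0.1162 -0.1088] [ 0.5601 -0.1161  0.1151]
```

The bubble returned to about 0, so the sag is elastic. At the hinge pad, 9–10 N should shift it only about 1.5 mm.

Call:
servo_tool(claw=[255,255,255,255,255], xyz=[[0.04,0,0],[0.08,0,0],[0.12,0,0],[0.1255,0,0.02],[0.1255,0,0.045]], delta_rot=[[0,0,0],[0,0,0],[0,0,0],[0,0,0],[0,0,0]])

```text
t: 30.7
ee_pos: [0.5613, -0.0515, 0.1258]
tcp_rot: [0.001, 0.705, 0.709, 0.001]
wrist_force: [1.0, -1.4, -0.2]
grip_width: 0.005
grip_force: 0.0
```

Call:
servo_tool(claw=[255,255,255,255,255], xyz=[[0,0,0.007],[0,0,0.009],[0,0,0.01],[0,0,0.011],[0,0,0.011]], delta_rot=[[0,0,0],[0,0,0],[0,0,0],[0,0,0],[0,0,0]])

```text
t: 31.2
ee_pos: [0.5606, -0.0546, 0.1145]
tcp_rot: [0.001, 0.707, 0.707, 0.0]
wrist_force: [-0.4, 0.2, 0.1]
grip_width: 0.009
grip_force: 0.0
```

Call:
servo_tool(claw=[255,255,255,255], xyz=[[0,0,0.001],[0,0,0.001],[0,0,0.001],[0,0,0.001]], delta_rot=[[0,0,0],[0,0,0],[0,0,0],[0,0,0]])

```text
t: 31.6
ee_pos: [0.5606, -0.0545, 0.1133]
tcp_rot: [0.001, 0.707, 0.707, 0.0]
wrist_force: [-0.6, -0.1, 4.1]
grip_width: 0.003
grip_force: 2.2
```

Call:
servo_tool(claw=[255,255,255,255,255], xyz=[[0,0,0.0005],[0,0,0.0012],[0,0,0.0012],[0,0,0.0012],[0,0,0.0012]], delta_rot=[[0,0,0],[0,0,0],[0,0,0],[0,0,0],[0,0,0]])

```text
t: 32.1
ee_pos: [0.5608, -0.0545, 0.1131]
tcp_rot: [0.001, 0.707, 0.707, -0.0]
wrist_force: [-2.6, -2.3, 11.1]
grip_width: 0.008
grip_force: 5.7
```

Call:
servo_tool(claw=[255,255,255,255,255], xyz=[[0,0,0],[0,0,0],[0,0,0],[0,0,0],[0,0,0]], delta_rot=[[0,0,0],[0,0,0],[0,0,0],[0,0,0],[0,0,0]])

```text
t: 32.6
ee_pos: [0.5608, -0.0545, 0.1131]
tcp_rot: [0.001, 0.707, 0.707, -0.0]
wrist_force: [-2.5, -0.6, 11.2]
grip_width: 0.004
grip_force: 5.7
```

Call:
servo_tool(claw=[255,255,255,255,255], xyz=[[0,0,0],[0,0,0],[0,0,0],[0,0,0],[0,0,0]], delta_rot=[[0,0,0],[0,0,0],[0,0,0],[0,0,0],[0,0,0]])

```text
t: 33.1
ee_pos: [0.5608, -0.0546, 0.1131]
tcp_rot: [0.001, 0.707, 0.707, -0.0]
wrist_force: [-3.6, -0.3, 11.4]
grip_width: 0.005
grip_force: 5.7
```

Call:
servo_tool(claw=[255,255,255,255,255], xyz=[[0,0,0],[0,0,0],[0,0,0],[0,0,0],[0,0,0]], delta_rot=[[0,0,0],[0,0,0],[0,0,0],[0,0,0],[0,0,0]])

```text
t: 33.6
ee_pos: [0.5608, -0.0546, 0.1131]
tcp_rot: [0.001, 0.707, 0.707, -0.0]
wrist_force: [-0.8, -0.6, 11.6]
grip_width: 0.003
grip_force: 5.7
```

```bash
python3 bub.py pics/b8.png
```

```text
[ 0.574  0.515 -0.731  1.881  0.433  0.908 -0.365] [ 0.56077972 -0.05455623  0.11310451] [-0.81910126 -0.5577323  11.62654576]
```

View pics/b8.png

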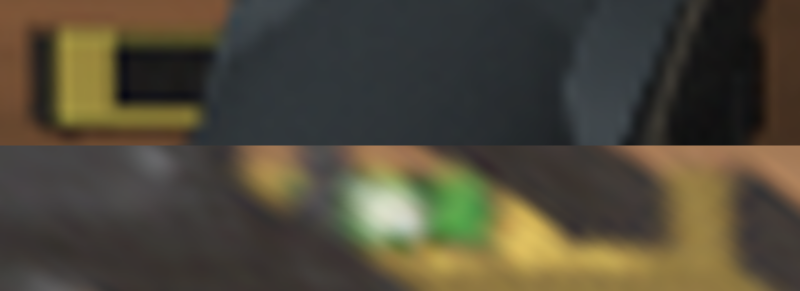

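In the side strip the bubble's right edge is at about 422 px, so its centre is at about 392 px. That matches the window centre at about 392 px, and 11 N is pressing. I hand in.

```bash
python3 -c "
from plant import arm; print(arm.sign_off())"
```

```text
the job is handed in; nothing more can be done
None
```

I handed the job in at about 34 s: the level lies lengthwise near the middle of the board, the bubble reads about centred (side camera only; the arm hid it from the top camera), and the shut fingers press the hinge-side pad at about 11 N; no verdict came back.

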